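# Close the spring-loaded pressure-reducer housing and hold it shut

### The arm

A 6-joint arm with a two-finger parallel gripper is mounted at the origin on the work surface. World frame = base frame: x ahead of the robot, y to its left, z up, the work surface at z = 0. Lengths are in mm, angles in rad, forces in N, time in s.
With the tool pointing down it reaches from about 350 to 875 mm from the base axis. Payload 4.2 kg.
Tool frame: the origin (TCP) lies between the finger pads; the fingertips stand 25 mm ahead of it and the grasp point (between the pads) lies 6 mm ahead of it; z points along the fingers, y is the line along which they close (so a half turn about z gives the same grasp; the last joint's range is limited). The gripper opens to 85 mm and grips with 20 to 120 N. Pads are 22 mm wide; open, the fingers measure 114 mm over their backs; the gripper's body (76 mm by 85 mm) begins 54 mm behind the grasp point. The pads swing forward as they close: fully open they stand 13 mm farther back than shut.
Start: joints at [-1.046, 0.385, 0.008, 0, -1.194, -0.259], TCP at [164.192, -603.026, 256.312] pointing down, gripper open.
Joint ranges: [-3.14, 3.14], [-1.21, 2.06], [-1.07, 1.41], [-3.16, 2.05], [-2.99, -0.16], [-3.1, 3.1]. Speed limits (rad/s): [2.79, 2.79, 3.14, 3.14, 3.14, 3.14].

### API

Orientations are given as a unit quaternion [x, y, z, w].
In Python, from bench import arm gives the robot as it stands.
- The arm moves only by the shell command python3 -m pendant 'ROWS'. ROWS is JSON, a list of rows, each a list of 7 numbers: the shift along the tool's x, y, z in m, then the turn, a rotation vector about the tool's x, y, z in degrees, then the finger opening in m, from 0 to 0.0854. In form: [[x, y, z, wx, wy, wz, fingers], ...]. A call has 1 to 12 rows; each row shifts and turns the commanded pose from where the row before left it, along the tool's axes as they then stand; what a row does not reach is not made up. A row lasts 1/10 s, in which the tool goes at most 50 mm and 8.59 degrees, less where a joint would pass 70% of its speed; a pose out of reach is approached as far as the arm can. A call is refused whole if a number of a shift passes 0.05 or a number of a turn 8.59, either way. A call with a gripper value outside its range is refused whole. The fingers move at their own pace and stop on an object; the grip force is fixed at half the most. Time passes only in rows, so rows that do not move let the fingers close. It gives the time, the measured TCP pose, the force, the opening and the grip force at its end, in the units of the state.
- arm.read_state(): the state, without advancing time (a new reading comes with each control period).
- arm.get_image(name): name is "side" or "top" or "wrist"; returns a dict with "image" (400x640x3 uint8, red, green, blue), "fx", "fy", "cx", "cy" (pixels), "k1" (the pictures are not rectified: a ray, as slopes to the right and down, at radius r is drawn at 1 + k1 r^2 times it, then the intrinsics apply), "xyz" and "rotation" of the camera in the world. Camera axes: x right, y down, z forward; pixel columns grow to the right and rows downward; lengths in mm; the calibration is good to about 2 mm. A picture is of the moment at which its call begins. There is no depth.
- arm.job_done(): hands the job in; it is judged then, once.
The state is a dict: "clock": time; "joints": joint angles; "joint_vel": joint speeds; "joint_efforts": joint torques, N m; "position": TCP position; "ee_rot": TCP orientation; "contact_force": force on the tool from outside, world axes, zero at the start; "wrist_torque": the same for the moment, N m; "gripper_width": finger opening in mm; "grasp_force": force on a finger pad.
Only numpy, scipy, OpenCV 4.12 (cv2) and the standard library are available. Lean on these libraries where they do the work, as an engineer would, in place of code of your own. Each camera call takes 0.05 s, during which the arm holds its last target. There are 200 camera calls.

### The job

Take the plastic blanking cap off the spring plate of the open pressure-reducer housing and put it in the steel tray. Then lift the loose bonnet, fit its two holes over the housing's two dowels and press it down against the spring until the faces meet, and finish while still holding it fully shut there (do not let go), so that a colleague can drive in the screws. Leave everything else on the bench where it is.

Things in the scene. Friction and masses are not known exactly. Their poses are not given: they have to be found in the camera images.
- housing: Fixed lower half of a pressure reducer: aluminium block 120 (x) x 70 (y) mm on a steel foot 140 x 80 x 10 mm, ports out of the long sides. Origin: centre of the foot's underside, on the bench; z up. Flat top face 60 mm up; on it two upright steel dowels, 10 mm thick, 22 mm tall (upper 6 mm tapering to 4 mm), at x = +45 and -45 mm, y = 0. Same after a half turn about z.
- seat (a point): Centre of the housing's top (parting) face, 60 mm above the bench, midway between the dowels. When the housing is shut, the bonnet's origin is here.
- spring_plate (a joint): Steel spring plate, 38 mm across, in the middle of the housing; value: metres pressed down. 0: stands 8 mm above the housing's top face; 0.008: flush with it. The spring takes 7.5 N to start and about 15 N at 0.008 and pushes back: the bonnet's weight (3 to 5 N) alone leaves it 8 mm open.
- bonnet: Loose upper half, aluminium, 0.4 kg: flange 120 (x) x 70 (y) x 22 mm with two through holes, 12 mm wide, at x = +45 and -45 mm, y = 0; on it in the middle a boss 44 (x) x 30 (y) mm, 42 mm tall, to grip across its 30 mm, and a screw head 20 mm across, 6 mm tall. Stands flange down on the bench. Origin: centre of the flat underside; z up. Fits either way round (half turn about z).
- cap: Loose grey plastic blanking cap, 30 g: round foot 48 mm across, 6 mm thick, with a round knob 26 mm across up to 36 mm height. At first stands upright on the spring plate, 68 mm above the bench, between the dowels, in the bonnet's way. Origin: centre of its underside; z up.
- tray: Dark steel tray, fixed, open on top, empty: 150 (x) x 120 (y) x 28 mm outside, walls 4 mm. Origin: centre of its underside on the bench.
- tray_in (a point): Centre of the tray's inner floor, 4 mm above the bench; axes as the tray.
- tee: Bystander, loose: green plastic pipe tee, 70 mm long, lying flat, 34 mm high; origin under its middle. Leave alone.
- elbow: Bystander, loose: green plastic pipe elbow with legs of 100 and 45 mm, lying flat, 34 mm high; origin under its corner. Leave alone.
- coupling: Bystander, loose: green plastic pipe socket standing on end, 38 mm across, 36 mm high; origin under its centre. Leave alone.
- wrench: Bystander, loose: steel wrench lying flat. Leave alone.
- screw_stand: Bystander, loose: steel disc 56 mm across with four upright screws, 30 mm high in all; origin under its centre. Leave alone.
Not all that is in view belongs to the job. Leave any orange look-alike of the cap alone.

How it is judged (in metres and radians):
On the way, in this order (a step that is already met when the one before it is completed fails the run):
1. the blanking cap lies released in the tray (x of cap in the frame of tray_in between -0.062 and 0.062 m and y of cap in the frame of tray_in between -0.048 and 0.048 m and z of cap in the frame of tray_in below 0.028 m and contact force between the fingers and cap below 0.05 N and linear speed of cap below 0.03 m/s), for 0.2 s.
2. the bonnet is on the dowels, less than 16 mm above the parting face (horizontal distance between bonnet and seat below 0.004 m and angle between the x axis of bonnet and the x axis of housing, either way round below 0.06 rad and angle between bonnet's own z axis and vertical below 0.06 rad and z of bonnet in the frame of seat below 0.016 m), for 0.1 s.
At the end, for the whole second after the job is handed in: Still holding the bonnet shut: centred on the seat within 4 mm, parallel and level within 0.06 rad, faces at most 2.2 mm apart, spring plate in over 5.5 mm, fingers pushing on it (over 1 N), at rest; cap released in the tray (all of step 1 and horizontal distance between bonnet and seat below 0.004 m and angle between the x axis of bonnet and the x axis of housing, either way round below 0.06 rad and angle between bonnet's own z axis and vertical below 0.06 rad and z of bonnet in the frame of seat below 0.0022 m and value of joint spring_plate above 0.0055 m and contact force between the fingers and bonnet above 1 N and linear speed of bonnet below 0.02 m/s); the arm keeps its last pose, push and grip.
It fails at once if the tee is moved more than 30 mm (distance of tee from where it was at the start of the episode above 0.03 m).
It fails at once if the elbow is moved more than 30 mm (distance of elbow from where it was at the start of the episode above 0.03 m).
It fails at once if the coupling is moved more than 30 mm (distance of coupling from where it was at the start of the episode above 0.03 m).
It fails at once if the wrench is moved more than 30 mm (distance of wrench from where it was at the start of the episode above 0.03 m).
It fails at once if the screw stand is moved more than 30 mm (distance of screw_stand from where it was at the start of the episode above 0.03 m).
It also fails if it takes over 70 s, if anything falls off the work surface, if the arm or the gripper's body presses on something with over 40 N, if the wrist force passes 120 N, or if a joint passes its speed limit or range.

## Working session

There is one attempt and no reset: what is moved stays moved. The work goes in short steps, Python scripts to look and compute and a shell command to move; the robot and the scene stay as the last step left them, time stands still between calls to the robot, and variables do not carry over. Pictures are saved under pics/ and viewed, at most 10 in all, crops included, and the job is handed in when it is done.

```bash
mkdir -p pics; ls; cat > h.py <<'E'
import numpy as np, cv2, json
from bench import arm
from scipy.spatial.transform import Rotation as R
def grab(name,fn=None):
    d=arm.get_image(name)
    if fn: cv2.imwrite('pics/'+fn,cv2.cvtColor(d['image'],cv2.COLOR_RGB2BGR))
    return d
def rot(d):
    r=np.array(d['rotation'],float)
    return r if r.shape==(3,3) else R.from_quat(r).as_matrix()
def ray(d,u,v):
    x=(u-d['cx'])/d['fx'];y=(v-d['cy'])/d['fy']
    a=x;b=y
    for _ in range(30):
        s=1+d['k1']*(a*a+b*b);a=x/s;b=y/s
    return np.array(d['xyz'],float),rot(d)@np.array([a,b,1.])
def plane(d,u,v,z):
    o,r=ray(d,u,v);return o+r*(z-o[2])/r[2]
def proj(d,p):
    q=rot(d).T@(np.array(p,float)-np.array(d['xyz']))
    a,b=q[:2]/q[2];s=1+d['k1']*(a*a+b*b)
    return d['fx']*a*s+d['cx'],d['fy']*b*s+d['cy']
E
python3 - <<'E'
from h import *
import pickle
s=arm.read_state();print({k:np.round(v,3) for k,v in s.items()})
for n in('top','side'):
    d=grab(n,n+'0.png');pickle.dump(d,open(n+'0.pkl','wb'));print(n,d['xyz'],d['rotation'],d['fx'],d['k1'])
E
```

```text
pics
{'clock': np.float64(0.0), 'joints': array([-1.046,  0.386,  0.007, -0.   , -1.194, -0.259]), 'joint_vel': array([ 0.   , -0.002, -0.001,  0.001, -0.001,  0.   ]), 'joint_efforts': array([-1.0000e-03, -3.9229e+01,  1.8841e+01,  4.1860e+00, -5.0000e-03,
       -0.0000e+00]), 'position': array([ 164.027, -602.534,  255.224]), 'ee_rot': array([-0.132,  0.991,  0.001, -0.   ]), 'contact_force': array([-0.386, -0.145,  0.114]), 'wrist_torque': array([-0.01 , -0.007,  0.003]), 'grasp_force': np.float64(0.0), 'gripper_width': np.float64(85.478)}
top [ 467.0198145   -12.35073473 1109.80464022] [-0.69843989  0.71339128 -0.03436855  0.0455345 ] 459.46490652227 -0.10711972009091895
side [ 373.95284326 -690.9225211   564.5235772 ] [ 0.87415659 -0.13187513  0.06538913 -0.4627996 ] 363.0223361451401 0.01062549909076673
```

View pics/top0.png

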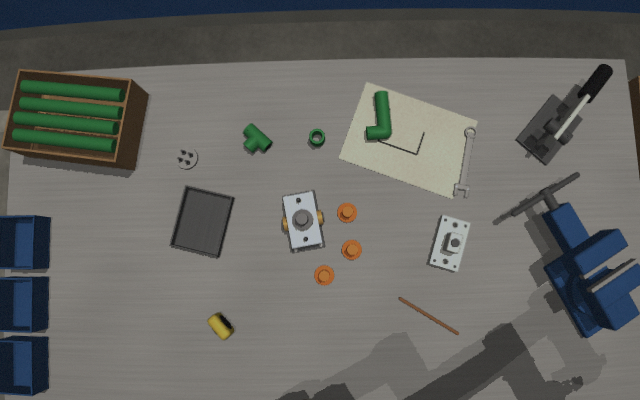

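View pics/side0.png

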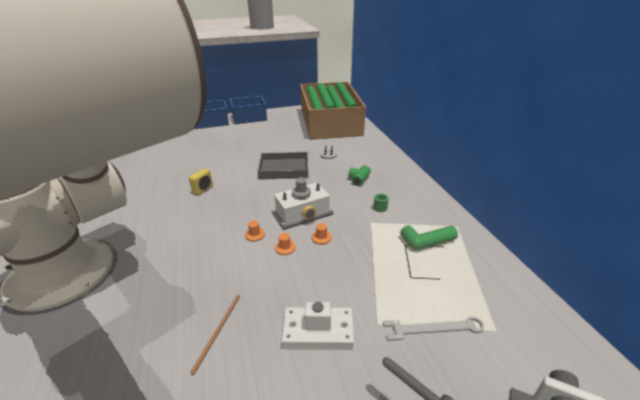

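The top view shows:
- The grey cap on the housing at (302,220).
- The bonnet at (450,243).
- The tray at (203,222).
- Three orange look-alikes at (347,212), (352,250) and (324,275).

The cap meant is the grey one at (302,220): it is grey and stands between the dowels on the housing. The crop below is to confirm that.

```bash
python3 - <<'E'
from h import *
import pickle
d=pickle.load(open('top0.pkl','rb'));im=d['image'];hsv=cv2.cvtColor(im,cv2.COLOR_RGB2HSV)
g=cv2.cvtColor(im,cv2.COLOR_RGB2GRAY)
a=cv2.resize(im[180:260,270:370],None,fx=4,fy=4,interpolation=cv2.INTER_CUBIC);b=cv2.resize(im[205:285,410:490],None,fx=4,fy=4,interpolation=cv2.INTER_CUBIC)
cv2.imwrite('pics/crop.png',cv2.cvtColor(np.hstack([a,b]),cv2.COLOR_RGB2BGR))
print('bg',im[240,260],'housing',im[205,293],im[240,315],'bonnet',im[225,450],'cap',im[220,302])
def rect(m,z,name):
    m=cv2.morphologyEx(m.astype(np.uint8),cv2.MORPH_CLOSE,np.ones((5,5)))
    c=max(cv2.findContours(m,0,1)[0],key=cv2.contourArea)
    P=np.array([plane(d,*p[0],z)[:2] for p in c],np.float32)
    (cx,cy),wh,an=cv2.minAreaRect(P);print(name,np.round([cx,cy,*wh,an],1))
def roi(m,x0,x1,y0,y1):
    o=np.zeros_like(m);o[y0:y1,x0:x1]=m[y0:y1,x0:x1];return o
for t in (140,155,170):
    rect(roi(g>t,275,335,180,260),60,'housing%d'%t)
    rect(roi(g>t,420,480,205,285),22,'bonnet%d'%t)
rect(roi(g<75,160,245,175,265),28,'tray')
for n,(x,y),z in(('cap',(302,220),104),('tray',(203,222),28)):print(n,plane(d,x,y,z))
E
```

```text
bg [129 126 120] housing [174 180 184] [175 180 184] bonnet [172 179 177] cap [113 111 107]
housing140 [541.8  40.8 125.6  86.    3.4]
bonnet140 [ 480.1 -305.7   70.5  121.9   72.1]
housing155 [541.4  42.2 119.1  69.    9.4]
bonnet155 [ 480.4 -305.1   68.9  118.9   72.1]
housing170 [541.3  42.3 116.8  68.    9.6]
bonnet170 [ 479.6 -305.    67.5  117.1   72.3]
tray [543.  283.4 124.  150.8  75.5]
cap [536.22944365  39.67138028 104.        ]
tray [541.40097012 280.06896625  28.        ]
```

View pics/crop.png

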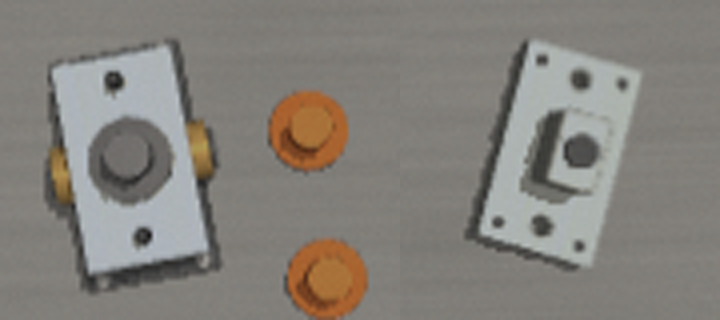

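The crop confirms the grey cap sits between the two dowels; the look-alikes are orange and stand on the bench. The measured rectangles match the given sizes: housing 119x69, bonnet 119x69, tray 151x124 mm.

| Object | Position (mm) | Angle of long axis |
|---|---|---|
| Housing | (541.4, 42.2) | +9.4° |
| Bonnet | (480, -305) | -17.9° |
| Tray | (543, 283) | -14.5° |

I move now, at height.

```bash
cat >> h.py <<'E'
def togo(x,y,z,yangle):
    """shift in tool axes (mm), after first turning tool z so that tool y lies at yangle"""
    s=arm.read_state();m=R.from_quat(s['ee_rot']).as_matrix()
    ya=np.degrees(np.arctan2(m[1,1],m[0,1]));t=-((yangle-ya+90)%180-90)
    tilt=np.degrees(R.from_matrix(m).as_rotvec()) ;d=m.T@(np.array([x,y,z])-s['position'])
    print('t %.2f pos %s F %s w %.1f g %.1f | shift(now axes) %s turnz %.2f tiltz(toolxy) %s'%(s['clock'],np.round(s['position'],1),np.round(s['contact_force'],1),s['gripper_width'],s['grasp_force'],np.round(d,1),t,np.round(np.degrees(np.cross([0,0,1],m.T@[0,0,-1])),2)))
E
python3 -m pendant '[[0,0,0,0,0,5.8,0.0854],[-0.03,0.036,0,0,0,0,0.0854],[-0.03,0.036,0,0,0,0,0.0854],[-0.03,0.036,0,0,0,0,0.0854],[-0.03,0.036,0,0,0,0,0.0854],[-0.03,0.036,0,0,0,0,0.0854],[-0.03,0.036,0,0,0,0,0.0854],[-0.03,0.036,0,0,0,0,0.0854],[-0.03,0.036,0,0,0,0,0.0854],[-0.03,0.036,0,0,0,0,0.0854],[-0.03,0.036,0,0,0,0,0.0854]]'
python3 -c "
from h import *
togo(540,41,255,99.4)"
```

```text
clock: 1.2
position: [401.5, -196.8, 256.3]
ee_rot: [-0.082, 0.997, 0.0, -0.0]
contact_force: [0.7, -1.3, -0.6]
gripper_width: 85.5
grasp_force: 0.0
t 1.20 pos [ 401.5 -196.8  256.3] F [ 0.7 -1.3 -0.6] w 85.5 g 0.0 | shift(now axes) [-175.6  211.9    1.3] turnz 0.04 tiltz(toolxy) [ 0.01 -0.    0.  ]
```

```bash
python3 -m pendant '[[-0.029,0.035,0,0,0,0,0.0854],[-0.029,0.035,0,0,0,0,0.0854],[-0.029,0.035,0,0,0,0,0.0854],[-0.029,0.035,0,0,0,0,0.0854],[-0.029,0.035,0,0,0,0,0.0854],[-0.02,0.02,0.0,0,0,0,0.0854],[0,0,0.0,0,0,0,0.0854],[0,0,0,0,0,0,0.0854]]'
python3 - <<'E'
from h import *
import pickle
togo(540,41,255,99.4)
d=grab('wrist','w1.png');pickle.dump(d,open('w1.pkl','wb'))
print(d['xyz'],proj(d,[541.4,42.2,60]),proj(d,[540,41,104]))
E
```

```text
clock: 2.0
position: [531.7, 21.1, 255.5]
ee_rot: [-0.083, 0.997, -0.0, -0.001]
contact_force: [-0.0, -0.1, 0.6]
gripper_width: 85.4
grasp_force: 0.0
t 2.00 pos [531.7  21.1 255.5] F [-0.  -0.1  0.6] w 85.4 g 0.0 | shift(now axes) [-11.5  18.3   0.5] turnz 0.08 tiltz(toolxy) [-0.   -0.11  0.  ]
[461.56213396   9.6002267  373.89744929] (np.float64(336.9634797249338), np.float64(192.61357512368042)) (np.float64(338.81944873412476), np.float64(204.54890473703486))
```

View pics/w1.png

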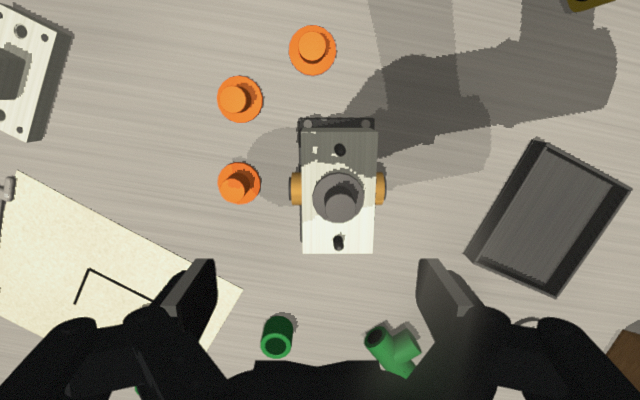

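The wrist view shows the knob's top at about (341,205), where (338.8,204.5) was predicted, with dowels at (340,150) and (338,242). I go on to the cap.

```bash
python3 - <<'E'
from h import *
import pickle
d=pickle.load(open('w1.pkl','rb'))
print(plane(d,341,205,104),plane(d,340,150,80),plane(d,338,241,80))
E
python3 -m pendant '[[-0.011,0.018,0.03,0,0,0,0.0854],[0,0,0.03,0,0,0,0.0854],[0,0,0.03,0,0,0,0.0854],[0,0,0.03,0,0,0,0.0854],[0,0,0,0,0,0,0.0854],[0,0,0,0,0,0,0.0854]]'
python3 -c "
from h import *
togo(540,40,104,99.4)"
```

```text
[540.08517152  42.85096204 104.        ] [498.53911612  35.81973876  80.        ] [581.96823779  49.55269951  80.        ]
clock: 2.65
position: [539.9, 39.3, 136.9]
ee_rot: [-0.082, 0.997, -0.0, -0.0]
contact_force: [0.1, -0.2, 0.9]
gripper_width: 85.3
grasp_force: 0.0
t 2.65 pos [539.9  39.3 136.9] F [ 0.1 -0.2  0.9] w 85.3 g 0.0 | shift(now axes) [-0.2  0.7 32.9] turnz -0.01 tiltz(toolxy) [-0.04 -0.01  0.  ]
```

```bash
python3 -m pendant '[[0,0.003,0.017,0,0,0,0.0854],[0,0,0.016,0,0,0,0.0854],[0,0,0,0,0,0,0.0854],[0,0,0,0,0,0,0.02],[0,0,0,0,0,0,0.02],[0,0,0,0,0,0,0.02],[0,0,0,0,0,0,0.02],[0,0,0,0,0,0,0.02]]'
python3 -c "
from h import *
togo(540,42.8,104,99.4)"
```

```text
clock: 3.45
position: [539.8, 43.3, 104.3]
ee_rot: [-0.082, 0.997, 0.0, 0.001]
contact_force: [-1.0, 1.0, 4.0]
gripper_width: 24.2
grasp_force: 58.6
t 3.45 pos [539.8  43.3 104.3] F [-1.  1.  4.] w 24.2 g 58.6 | shift(now axes) [-0.1 -0.5  0.3] turnz 0.05 tiltz(toolxy) [-0.    0.06  0.  ]
```

```bash
python3 -m pendant '[[0,0,-0.03,0,0,0,0.02],[0,0,-0.04,0,0,0,0.02],[-0.006,0.034,0,0,0,0,0.02],[-0.006,0.034,0,0,0,0,0.02],[-0.006,0.034,0,0,0,0,0.02],[-0.006,0.034,0,0,0,0,0.02],[-0.006,0.034,0,0,0,0,0.02],[-0.006,0.034,0,0,0,0,0.02],[-0.006,0.032,0,0,0,0,0.02],[0,0,0,0,0,0,0.02],[0,0,0,0,0,0,0.02]]'
python3 -c "
from h import *
togo(543,283,41,99.4)
import pickle
d=grab('top','t2.png')
print(proj(d,[543,283,20]))
"
```

```text
clock: 4.55
position: [541.7, 283.2, 172.7]
ee_rot: [-0.083, 0.997, -0.0, -0.001]
contact_force: [0.0, 0.4, -0.2]
gripper_width: 24.1
grasp_force: 59.0
t 4.55 pos [541.7 283.2 172.7] F [ 0.   0.4 -0.2] w 24.1 g 59.0 | shift(now axes) [ -1.4  -0.4 131.7] turnz 0.09 tiltz(toolxy) [-0.03 -0.07  0.  ]
(np.float64(202.68815882800723), np.float64(221.56983265179585))
```

```bash
python3 -m pendant '[[-0.001,0,0.03,0,0,0,0.02],[0,0,0.03,0,0,0,0.02],[0,0,0.03,0,0,0,0.02],[0,0,0.02,0,0,0,0.02],[0,0,0.015,0,0,0,0.02],[0,0,0.006,0,0,0,0.02],[0,0,0,0,0,0,0.02],[0,0,0,0,0,0,0.02]]'
python3 -c "
from h import *
togo(543,283,41,99.4)"
```

```text
clock: 5.4
position: [543.7, 282.9, 43.2]
ee_rot: [-0.082, 0.997, 0.0, 0.001]
contact_force: [0.2, 0.1, 0.6]
gripper_width: 24.5
grasp_force: 59.1
t 5.40 pos [543.7 282.9  43.2] F [0.2 0.1 0.6] w 24.5 g 59.1 | shift(now axes) [0.7 0.2 2.2] turnz 0.00 tiltz(toolxy) [ 0.04  0.08 -0.  ]
```

```bash
python3 -m pendant '[[0,0,0.002,0,0,0,0.02],[0,0,0,0,0,0,0.02],[0,0,0,0,0,0,0.05],[0,0,0,0,0,0,0.05],[0,0,0,0,0,0,0.05],[0,0,0,0,0,0,0.05],[0,0,-0.02,0,0,0,0.05],[0,0,-0.04,0,0,0,0.05],[0,0,-0.04,0,0,0,0.05],[0,0,-0.04,0,0,0,0.0854],[0,0,0,0,0,0,0.0854]]'
python3 -c "
from h import *
togo(480,-305,250,72.1)
grab('wrist','w3.png')
d=grab('top')
im=d['image'][180:265,165:245];cv2.imwrite('pics/t3.png',cv2.cvtColor(cv2.resize(im,None,fx=4,fy=4),4))
a=cv2.imread('pics/w3.png');b=cv2.imread('pics/t3.png');b=cv2.resize(b,(320,340));a=cv2.resize(a,(480,300))
o=np.zeros((340,800,3),np.uint8);o[:300,:480]=a;o[:,480:]=b;cv2.imwrite('pics/c3.png',o)"
```

```text
clock: 6.5
position: [546.1, 285.0, 187.4]
ee_rot: [-0.083, 0.997, 0.003, 0.006]
contact_force: [-0.2, 1.0, -0.3]
gripper_width: 77.1
grasp_force: 0.0
t 6.50 pos [546.1 285.  187.4] F [-0.2  1.  -0.3] w 77.1 g 0.0 | shift(now axes) [ 161.8 -570.6  -67.8] turnz 27.41 tiltz(toolxy) [ 0.32  0.71 -0.  ]
```

View pics/c3.png

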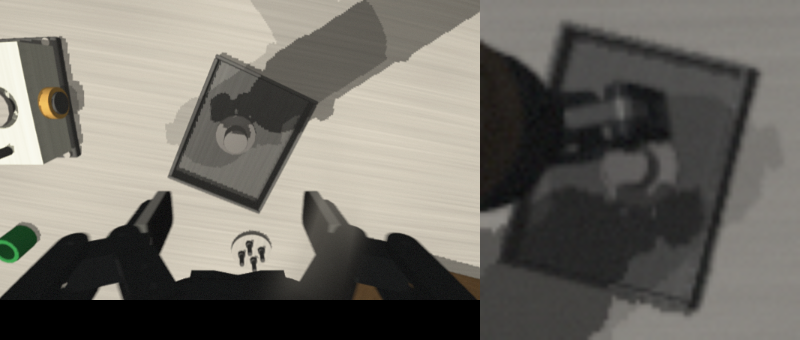

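The cap stands upright and released in the tray, at (235,135) in the left panel. Now to the bonnet.

```bash
python3 -m pendant '[[0,0,-0.03,0,0,0,0.0854],[0.012,-0.042,-0.02,0,0,0,0.0854],[0.012,-0.042,-0.01,0,0,0,0.0854],[0.012,-0.042,0,0,0,0,0.0854],[0.012,-0.042,0,0,0,0,0.0854],[0.012,-0.042,0,0,0,0,0.0854],[0.012,-0.042,0,0,0,0,0.0854],[0.012,-0.042,0,0,0,0,0.0854],[0.012,-0.042,0,0,0,0,0.0854],[0.012,-0.042,0,0,0,0,0.0854],[0.012,-0.042,0,0,0,0,0.0854],[0.012,-0.042,0,0,0,0,0.0854]]'
python3 -m pendant '[[0,0,0,0,0,7,0.0854],[0,0,0,0,0,7,0.0854],[0,0,0,0,0,7,0.0854],[0,0,0,0,0,6.4,0.0854],[0,0,0,0,0,0,0.0854]]'
python3 -c "
from h import *
togo(480,-305,240,72.1)"
```

```text
clock: 7.8
position: [487.4, -195.9, 238.6]
ee_rot: [-0.082, 0.997, 0.0, -0.002]
contact_force: [-0.1, 0.3, 1.1]
gripper_width: 85.3
grasp_force: 0.0
clock: 8.3
position: [487.8, -194.3, 238.6]
ee_rot: [0.156, 0.988, 0.0, -0.002]
contact_force: [-0.4, 0.2, 0.3]
gripper_width: 85.4
grasp_force: 0.0
t 8.30 pos [ 487.8 -194.3  238.6] F [-0.4  0.2  0.3] w 85.4 g 0.0 | shift(now axes) [ -26.7 -107.7   -1.5] turnz -0.08 tiltz(toolxy) [-0.03 -0.2   0.  ]
```

```bash
python3 -m pendant '[[-0.009,-0.036,0,0,0,0,0.0854],[-0.009,-0.036,0,0,0,0,0.0854],[-0.009,-0.036,0,0,0,0,0.0854],[0,0,0,0,0,0,0.0854],[0,0,0,0,0,0,0.0854]]'
python3 - <<'E'
from h import *
import pickle
togo(480,-305,240,72.1)
d=grab('wrist','w4.png');pickle.dump(d,open('w4.pkl','wb'))
print('screw top pred',proj(d,[480,-305,70]))
g=cv2.cvtColor(d['image'],7)
u,v=map(int,proj(d,[480,-305,22]))
for t in(150,180):
    m=np.zeros_like(g);m[max(0,v-110):v+110,u-90:u+90]=(g>t)[max(0,v-110):v+110,u-90:u+90]
    m=cv2.morphologyEx(m,cv2.MORPH_OPEN,np.ones((3,3)))
    c=max(cv2.findContours(m,0,1)[0],key=cv2.contourArea)
    P=np.array([plane(d,*p[0],22)[:2] for p in c],np.float32);print(cv2.minAreaRect(P))
E
```

```text
clock: 8.8
position: [480.3, -305.8, 238.9]
ee_rot: [0.156, 0.988, 0.0, -0.001]
contact_force: [0.7, 0.3, -0.1]
gripper_width: 85.7
grasp_force: 0.0
t 8.80 pos [ 480.3 -305.8  238.9] F [ 0.7  0.3 -0.1] w 85.7 g 0.0 | shift(now axes) [ 0.5  0.7 -1.1] turnz -0.07 tiltz(toolxy) [ 0.02 -0.15  0.  ]
screw top pred (np.float64(316.6835403401331), np.float64(185.48992313031007))
((488.5755310058594, -309.255859375), (198.64349365234375, 227.08114624023438), 72.07489776611328)
((493.47064208984375, -306.640625), (70.69319152832031, 100.23025512695312), 72.2646255493164)
```

View pics/w4.png

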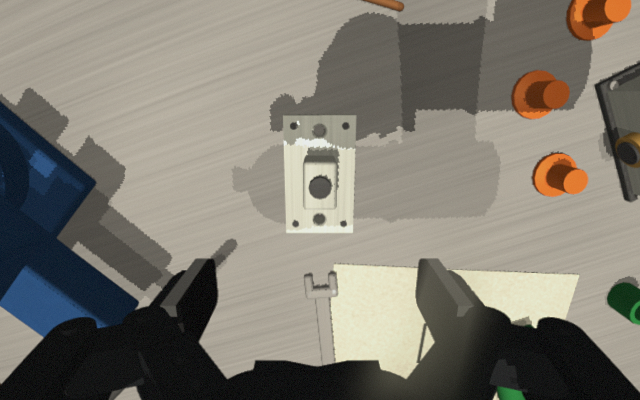

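The wrist view shows the bonnet's screw head at (320,187), its holes at (319,130) and (319,219), and the flange corners at (283,115), (356,115), (354,232) and (287,233).

```bash
python3 - <<'E'
from h import *
import pickle
d=pickle.load(open('w4.pkl','rb'));g=cv2.cvtColor(d['image'],7)
print('corner mean',np.mean([plane(d,*p,22) for p in((283,115),(356,115),(354,232),(287,233))],0))
def blob(u,v,t,r):
    w=g[v-r:v+r+1,u-r:u+r+1]; m=(w<t).astype(np.uint8)
    n,l,s,c=cv2.connectedComponentsWithStats(m);k=min(range(1,n),key=lambda i:np.hypot(*(c[i]-r))-s[i,4]*.1)
    return c[k]+[u-r,v-r],s[k,4]
for n,u,v,z,t in(('screw',320,187,70,90),('holeA',319,130,22,105),('holeB',319,219,22,140)):
    p,a=blob(u,v,t,13);print(n,p,a,plane(d,*p,z))
A=plane(d,319,130,22);B=plane(d,319,219,22);print((A+B)/2,np.linalg.norm(A-B),np.degrees(np.arctan2(*(B-A)[[1,0]])))
E
```

```text
corner mean [ 483.47139708 -302.6123619    22.        ]
screw [319.80116959 187.02046784] 342 [ 482.13218541 -302.84891977   70.        ]
holeA [319.24193548 130.48387097] 124 [ 439.89202618 -289.41530407   22.        ]
holeB [318.73148148 218.82407407] 108 [ 525.81928436 -317.61269579   22.        ]
[ 482.73521221 -303.45138434   22.        ] 91.09048103816234 -17.842249478366163
```

```bash
python3 -c "
from h import *
togo(482.2,-303.3,54,72.15)"
python3 -m pendant '[[-0.001,0.003,0.03,0,0,0,0.0854],[0,0,0.03,0,0,0,0.0854],[0,0,0.03,0,0,0,0.0854],[0,0,0.03,0,0,0,0.0854],[0,0,0.03,0,0,0,0.0854],[0,0,0.02,0,0,0,0.0854],[0,0,0.015,0,0,0,0.0854],[0,0,0,0,0,0,0.0854],[0,0,0,0,0,0,0.0854]]'
python3 -c "
from h import *
togo(482.2,-303.3,54,72.15)"
```

```text
t 8.85 pos [ 480.5 -305.1  239.2] F [-0.9  0.1  0.2] w 85.2 g 0.0 | shift(now axes) [ -1.5   2.2 185.2] turnz -0.07 tiltz(toolxy) [ 0.02 -0.13  0.  ]
clock: 9.75
position: [483.3, -302.1, 55.6]
ee_rot: [0.155, 0.988, -0.0, -0.0]
contact_force: [0.0, 0.5, 0.3]
gripper_width: 85.2
grasp_force: 0.0
t 9.75 pos [ 483.3 -302.1   55.6] F [0.  0.5 0.3] w 85.2 g 0.0 | shift(now axes) [ 0.7 -1.5  1.6] turnz 0.01 tiltz(toolxy) [-0.01 -0.01  0.  ]
```

```bash
python3 -m pendant '[[0,-0.0015,0.001,0,0,0,0.0854],[0,0,0,0,0,0,0.02],[0,0,0,0,0,0,0.02],[0,0,0,0,0,0,0.02],[0,0,0,0,0,0,0.02],[0,0,0,0,0,0,0.02]]'
python3 -c "
from h import *
togo(482.2,-303.3,54,72.15)"
python3 -m pendant '[[0,0,-0.02,0,0,0,0.02],[0,0,-0.04,0,0,0,0.02],[0,0,-0.05,0,0,0,0.02],[0,0,-0.04,0,0,0,0.02],[0,0,0,0,0,0,0.02],[0,0,0,0,0,0,0.02]]'
python3 -c "
from h import *
togo(540.5,42.6,210,99.35)"
```

```text
clock: 10.35
position: [482.6, -304.3, 54.8]
ee_rot: [0.156, 0.988, -0.0, 0.0]
contact_force: [-0.3, 1.7, 3.2]
gripper_width: 29.5
grasp_force: 59.8
t 10.35 pos [ 482.6 -304.3   54.8] F [-0.3  1.7  3.2] w 29.5 g 59.8 | shift(now axes) [0.7 0.8 0.8] turnz -0.12 tiltz(toolxy) [ 0.    0.03 -0.  ]
clock: 10.95
position: [481.5, -303.6, 203.5]
ee_rot: [0.157, 0.988, 0.001, -0.001]
contact_force: [-0.3, 0.6, -6.4]
gripper_width: 29.0
grasp_force: 60.5
t 10.95 pos [ 481.5 -303.6  203.5] F [-0.3  0.6 -6.4] w 29.0 g 60.5 | shift(now axes) [ 51.1 347.5  -5.9] turnz -27.38 tiltz(toolxy) [ 0.09 -0.08  0.  ]
```

```bash
python3 -m pendant '[[0.005,0.034,0,0,0,0,0.02],[0.005,0.034,0,0,0,0,0.02],[0.005,0.034,0,0,0,0,0.02],[0.005,0.034,0,0,0,0,0.02],[0.005,0.034,0,0,0,0,0.02],[0.005,0.034,0,0,0,0,0.02],[0.005,0.034,0,0,0,0,0.02],[0.005,0.034,0,0,0,0,0.02],[0.005,0.034,0,0,0,0,0.02],[0.005,0.034,0,0,0,0,0.02]]'
python3 -m pendant '[[0,0,0,0,0,-7,0.02],[0,0,0,0,0,-7,0.02],[0,0,0,0,0,-7,0.02],[0,0,0,0,0,-6.4,0.02],[0,0,0,0,0,0,0.02],[0,0,0,0,0,0,0.02]]'
python3 -c "
from h import *
togo(540.5,42.6,210,99.35)
d=grab('wrist','w5.png')"
```

```text
clock: 11.95
position: [537.7, 35.5, 200.7]
ee_rot: [0.157, 0.988, -0.001, -0.004]
contact_force: [0.3, -0.4, -5.3]
gripper_width: 29.2
grasp_force: 61.0
clock: 12.55
position: [538.5, 34.2, 202.0]
ee_rot: [-0.081, 0.997, -0.0, -0.002]
contact_force: [-0.9, -0.4, -4.1]
gripper_width: 29.1
grasp_force: 61.5
t 12.55 pos [538.5  34.2 202. ] F [-0.9 -0.4 -4.1] w 29.1 g 61.5 | shift(now axes) [-3.3  7.9 -8. ] turnz -0.09 tiltz(toolxy) [-0.02 -0.28  0.  ]
```

View pics/w5.png

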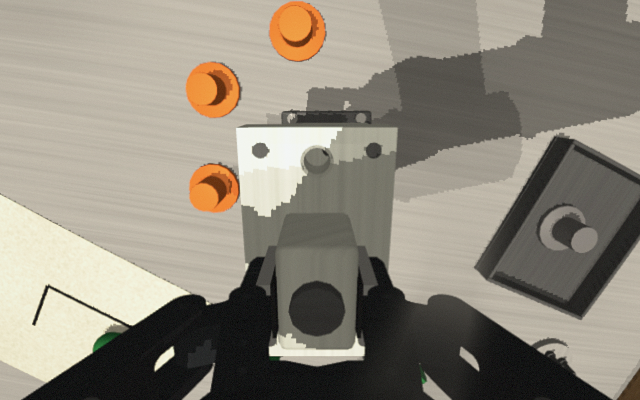

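The held bonnet is in view: its near hole at (317,160) and its screw head at (317,308). The cap is still in the tray at (565,230).

```bash
python3 - <<'E'
from h import *
d=grab('wrist');s=arm.read_state();m=R.from_quat(s['ee_rot']).as_matrix();g=cv2.cvtColor(d['image'],7)
p=s['position'];b=p[2]-54.8
def rel(u,v,z):return np.round(m.T@(plane(d,u,v,z)-p),1)
print('hole',rel(317,160,b+22),'screw',rel(317,308,b+70),'front edge corners (top)',rel(237,128,b+22),rel(397,128,b+22))
im=d['image'][125:200,270:365];cv2.imwrite('pics/w6.png',cv2.cvtColor(cv2.resize(im,None,fx=6,fy=6),4))
togo(540.5,42.6,180,99.35)
E
```

```text
hole [45.9  0.3 32.9] screw [  2.3   0.3 -15.2] front edge corners (top) [ 60.  -34.6  33. ] [60.  35.1 33. ]
t 12.65 pos [539.1  34.3 203. ] F [ 0.3  0.6 -4.3] w 29.6 g 61.5 | shift(now axes) [-2.8  7.9 23. ] turnz -0.03 tiltz(toolxy) [-0.01 -0.15  0.  ]
```

```bash
python3 -m pendant '[[-0.0035,0.008,0.02,0,0,0,0.02],[0,0,0.02,0,0,0,0.02],[0,0,0.012,0,0,0,0.02],[0,0,0.004,0,0,0,0.02],[0,0,0,0,0,0,0.02],[0,0,0,0,0,0,0.02],[0,0,0,0,0,0,0.02]]'
python3 - <<'E'
from h import *
togo(541.1,42.6,145,99.35)
d=grab('side');print(proj(d,[541,42,82]))
u,v=map(int,proj(d,[541,42,90]))
im=d['image'][v-45:v+45,u-60:u+60];cv2.imwrite('pics/s7.png',cv2.cvtColor(cv2.resize(im,None,fx=6,fy=6,interpolation=2),4))
E
```

```text
clock: 13.35
position: [542.5, 43.1, 149.3]
ee_rot: [-0.082, 0.997, 0.0, 0.001]
contact_force: [-0.2, 0.2, -4.7]
gripper_width: 29.1
grasp_force: 61.4
t 13.35 pos [542.5  43.1 149.3] F [-0.2  0.2 -4.7] w 29.1 g 61.4 | shift(now axes) [ 1.5 -0.3  4.3] turnz 0.08 tiltz(toolxy) [ 0.01  0.12 -0.  ]
(np.float64(300.496617701081), np.float64(187.1145718247444))
```

View pics/s7.png

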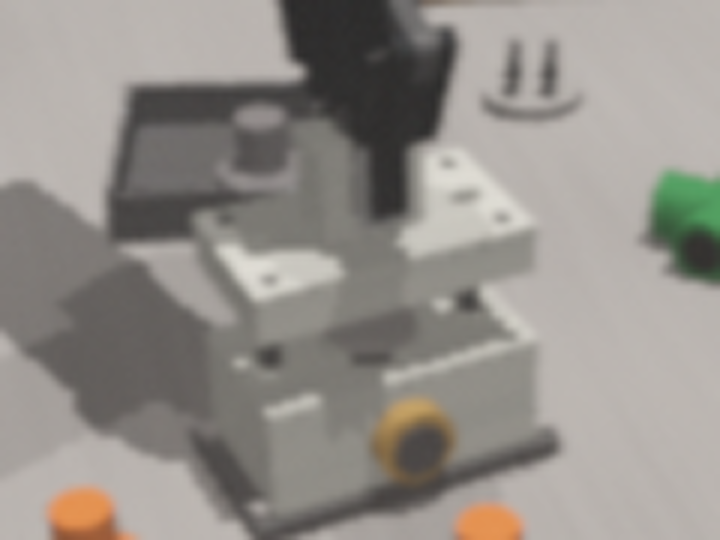

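The bonnet hangs level just above the dowels and is aligned with the housing: flange front corners at (262,320) and (530,240), dowels at (268,355) and (468,298) below. I go down gently onto the tapers.

```bash
python3 -m pendant '[[0.0013,0,0.005,0,0,0,0.02],[0,0,0.005,0,0,0,0.02],[0,0,0.004,0,0,0,0.02],[0,0,0.002,0,0,0,0.02],[0,0,0.002,0,0,0,0.02],[0,0,0,0,0,0,0.02],[0,0,0,0,0,0,0.02]]'
python3 -c "
from h import *
togo(541.1,42.6,115,99.35);print(arm.read_state()['wrist_torque'])"
```

```text
clock: 14.1
position: [542.0, 43.3, 130.8]
ee_rot: [-0.082, 0.997, 0.0, 0.002]
contact_force: [5.1, 1.2, -4.0]
gripper_width: 29.2
grasp_force: 61.8
t 14.10 pos [542.   43.3 130.8] F [ 5.1  1.2 -4. ] w 29.2 g 61.8 | shift(now axes) [ 1.  -0.5 15.8] turnz 0.10 tiltz(toolxy) [ 0.02  0.2  -0.  ]
[ 0.36679444 -1.30578932  0.02176707]
```

Dowels push the bonnet +x (5 N), so I shift about 1.5 mm that way.

```bash
python3 -m pendant '[[-0.0015,0,0,0,0,0,0.02],[0,0,0,0,0,0,0.02],[0,0,0,0,0,0,0.02]]'
python3 -c "
from h import *
togo(542.5,42.6,115,99.35);print(arm.read_state()['wrist_torque'])"
python3 -m pendant '[[0,0,0.002,0,0,0,0.02],[0,0,0.002,0,0,0,0.02],[0,0,0,0,0,0,0.02],[0,0,0,0,0,0,0.02]]'
python3 -c "
from h import *
togo(542.5,42.6,115,99.35);print(arm.read_state()['wrist_torque'])"
```

```text
clock: 14.4
position: [542.4, 43.2, 130.5]
ee_rot: [-0.082, 0.997, 0.0, 0.0]
contact_force: [3.4, 1.4, -2.6]
gripper_width: 29.0
grasp_force: 61.8
t 14.40 pos [542.4  43.2 130.5] F [ 3.4  1.4 -2.6] w 29.0 g 61.8 | shift(now axes) [ 0.  -0.7 15.5] turnz 0.08 tiltz(toolxy) [ 0.02  0.06 -0.  ]
[ 0.62756171 -0.95679892 -0.02205653]
clock: 14.8
position: [542.6, 43.3, 126.2]
ee_rot: [-0.082, 0.997, 0.0, 0.001]
contact_force: [4.3, 2.2, -4.5]
gripper_width: 29.0
grasp_force: 61.6
t 14.80 pos [542.6  43.3 126.2] F [ 4.3  2.2 -4.5] w 29.0 g 61.6 | shift(now axes) [ 0.2 -0.7 11.2] turnz 0.08 tiltz(toolxy) [ 0.02  0.07 -0.  ]
[ 0.83775417 -1.47169835  0.02939956]
```

```bash
python3 -m pendant '[[-0.0012,0.0006,0.002,0,0,0,0.02],[0,0,0.002,0,0,0,0.02],[0,0,0.002,0,0,0,0.02],[0,0,0.002,0,0,0,0.02],[0,0,0,0,0,0,0.02],[0,0,0,0,0,0,0.02]]'
python3 -c "
from h import *
togo(542.5,42.6,114.8,99.35);print(arm.read_state()['wrist_torque'])"
```

```text
clock: 15.4
position: [542.8, 43.7, 119.0]
ee_rot: [-0.082, 0.997, -0.0, -0.0]
contact_force: [-0.6, 1.8, 5.6]
gripper_width: 29.4
grasp_force: 62.9
t 15.40 pos [542.8  43.7 119. ] F [-0.6  1.8  5.6] w 29.4 g 62.9 | shift(now axes) [ 0.5 -1.   4.2] turnz 0.10 tiltz(toolxy) [-0.02 -0.04  0.  ]
[0.55033009 0.21937214 0.04806502]
```

```bash
python3 -m pendant '[[0,0,0.0015,0,0,0,0.02],[0,0,0.0015,0,0,0,0.02],[0,0,0.001,0,0,0,0.02],[0,0,0.001,0,0,0,0.02],[0,0,0,0,0,0,0.02],[0,0,0,0,0,0,0.02]]'
python3 -c "
from h import *
togo(542.5,42.6,114.8,99.35);print(arm.read_state()['wrist_torque'])"
```

```text
clock: 16.0
position: [542.9, 43.7, 114.8]
ee_rot: [-0.082, 0.997, -0.0, -0.0]
contact_force: [-2.4, 1.2, 8.9]
gripper_width: 29.8
grasp_force: 63.5
t 16.00 pos [542.9  43.7 114.8] F [-2.4  1.2  8.9] w 29.8 g 63.5 | shift(now axes) [ 0.5 -1.  -0. ] turnz 0.11 tiltz(toolxy) [-0.03 -0.02  0.  ]
[0.66577965 0.75762352 0.00534322]
```

```bash
for i in 1; do python3 -m pendant '[[0,0,0.001,0,0,0,0.02],[0,0,0,0,0,0,0.02],[0,0,0,0,0,0,0.02]]'; done
python3 -m pendant '[[0,0,0.001,0,0,0,0.02],[0,0,0,0,0,0,0.02],[0,0,0,0,0,0,0.02]]'
```

```text
clock: 16.3
position: [542.8, 43.7, 114.7]
ee_rot: [-0.083, 0.997, -0.0, -0.0]
contact_force: [-5.2, 2.8, 14.8]
gripper_width: 29.1
grasp_force: 64.2
clock: 16.6
position: [542.8, 43.7, 114.6]
ee_rot: [-0.083, 0.997, -0.0, 0.0]
contact_force: [-7.6, 2.8, 20.3]
gripper_width: 29.3
grasp_force: 64.9
```

```bash
python3 -m pendant '[[-0.0,0,0.0005,0,0,0,0.02],[0,0,0,0,0,0,0.02],[0,0,0,0,0,0,0.02],[0,0,0,0,0,0,0.02]]'
python3 - <<'E'
from h import *
d=grab('side')
u,v=map(int,proj(d,[541,42,90]))
im=d['image'][v-45:v+45,u-60:u+60];cv2.imwrite('pics/s8.png',cv2.cvtColor(cv2.resize(im,None,fx=6,fy=6,interpolation=2),4))
E
```

```text
clock: 17.0
position: [542.8, 43.7, 114.7]
ee_rot: [-0.083, 0.997, -0.0, 0.0]
contact_force: [-8.1, 2.7, 23.5]
gripper_width: 29.2
grasp_force: 65.4
```

View pics/s8.png

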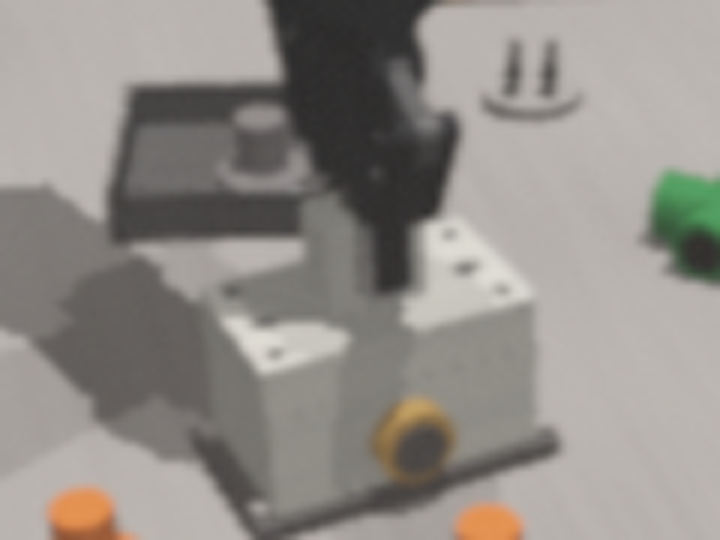

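The picture shows the bonnet flush on the housing with no gap along the joint at (400,380), the dowels in both holes, and the cap in the tray at (260,140). I hand it in.

```bash
python3 -c "
from bench import arm
print(arm.job_done())"
```

```text
the job is handed in; nothing more can be done
None
```

The job is handed in at about 17 s on the clock: the cap stands released in the tray, and the arm is still holding the bonnet shut on the dowels with about 23 N; the hand-in call gave no verdict.

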